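White-calibrate the colour reader with its tile cap

TASK

Get the bench colour reader ready for its white reading: press its front pedal down to the stop so that the dust shutter springs open, then take the tile cap by its handle, slide it over the hidden locating pin in the well until it drops on with its tile over the port, and press it fully down on the sprung seat. Finish while still holding the cap pressed down there (do not let go), and leave the things around the reader where they are.

Things in the scene. Friction and masses are not known exactly. Their poses are not given: they have to be found in the camera images.
- reader: Colour reader, low white instrument, 134 (x, plus 68 of pedal in front) x 228 (y) mm, fixed. Origin: on the bench, 62 mm behind its front; z up, -x its front, +y its left end. Left half: a well under a steel dust shutter (z = 45 to 48 mm). Right half (y below -12 mm): a hood 62 mm high where the open shutter goes. The pedal's tail and catch reach z = 56 mm at x = -74 to -30, y = -6 to +10 mm
- well (a point): Centre of the sprung aluminium seat plate's top at rest, reader x = 0, y = +54, z = 36 mm. The cap's origin belongs here, its axes parallel to the reader's. The well round it is 80 mm wide in x and open from reader y = +4 to +102 mm with the shutter open; its walls reach z = 50 mm
- pin_top (a point): Top of the locating pin (fixed, upright, 10 mm thick, its nose tapered over the last 3 mm to 6.4 mm) at reader x = 0, y = +80, z = 43 mm: 7 mm above the seat plate at rest. Covered by the shutter at the start, and by the cap when the cap is over it
- port (a point): Centre of the round 30 mm measuring port at the level of the resting seat plate, reader x = 0, y = +40, z = 36 mm
- pedal_pad (a point): Middle of the ribbed rubber top of the pedal, the place to press: 45 mm in front of the pedal's hinge, pad 48 mm wide (y) and 34 mm long (x), at reader x = -113, y = -38, z = 48 mm at rest; it sinks by about 11 mm to the stop
- pedal (a joint): Pedal angle in rad: 0 at rest (up), 0.26 at its lower stop. The hinge runs along the reader's y at reader x = -68, z = 44 mm; a spring returns it. It takes about 3 N to start and 8 N at the stop; past about 0.13 rad its tooth frees the shutter
- shutter (a joint): Dust shutter, m: 0 shut (caught), 0.098 fully open. Once freed, its own spring drives it open along the reader's -y in about half a second and it stays open
- seat (a joint): Sprung seat plate, m: 0 at rest, 0.005 pressed down to its stop. Downward force on the plate: 6 N to start, 11 N at the stop; the cap's own weight does not move it
- cap: Tile cap, loose, about 0.22 kg, aluminium, 16 mm thick: a disc of 58 mm diameter (centre at cap y = -13 mm) with an ear 32 mm wide that reaches to y = +42 mm and has a small button on top. 58 (x) x 84 (y) mm, 50 mm high with its handle. Origin: middle of the underside, z up. Underneath: the blind bore in the ear, the white tile in the disc
- cap_bore (a point): Mouth of the blind bore in the cap's underside, at cap x = 0, y = +26, z = 0 mm: 11.5 mm diameter, 13 mm deep. It fits over the locating pin
- cap_tile (a point): Centre of the white tile on the cap's underside, at cap x = 0, y = -14, z = 0 mm. It belongs over the port
- cap_grip (a point): Grip point of the cap's black fin handle, at cap x = 0, y = -6, z = 37 mm. The fin is 18 mm thick along the cap's x (pinch it across this), 44 mm long along y (y = -28 to +16 mm) and stands from z = 16 to 50 mm
- stopwatch: Bystander: black stopwatch lying on the bench, 71 x 59 x 17 mm, origin at its underside
- dye_jar: Bystander: small white jar with a dark lid, 46 x 48 x 70 mm, origin at its underside
- beaker: Bystander: glass beaker, 62 x 68 x 80 mm, origin at its underside
Mind the look-alikes: they are no part of the job. What is shaped like the cap but green is not meant.

How it is judged:
By the outcome, as a careful person would: the job done as asked, in the order asked, and still so for the second after the job is handed in, while the arm keeps its last pose, push and grip.
It also fails if it takes over 48 s, if anything falls off the work surface, if the arm or the gripper's body presses on something with over 40 N, if the wrist force passes 120 N, or if a joint passes its speed limit or range.

ROBOT

A 7-joint arm with a two-finger parallel gripper is mounted at the origin on a cart in front of the work surface, level with it; the furniture and walls round the work are solid. World frame = base frame: x ahead of the robot, y to its left, z up, the work surface at z = 0. Lengths are in m, angles in rad, forces in N, time in s.
With the tool pointing down it reaches from about 0.425 to 0.925 m from the base axis. Payload 6.8 kg.
Tool frame: the origin (TCP) lies on the centre line of the jaws, within the pads' length; the fingertips stand 14 mm ahead of it and the grasp point (between the pads) lies 5 mm behind it (r.nose_length is the distance from the TCP to the fingertips, in m); z points along the fingers, y is the direction in which the jaws open and shut (so a half turn about z gives the same grasp; the last joint's range is limited). The gripper opens to 85 mm and grips with 20 to 120 N. Pads are 22 mm wide; open, the fingers measure 114 mm over their backs; the gripper's body (76 mm by 85 mm) begins 54 mm behind the grasp point. The pads swing forward as they close: fully open they stand 13 mm farther back than shut.
Start: joints at [-0.108, 0.477, 0.022, 1.555, -0.011, 1.109, -0.083], TCP at [0.675, 0, 0.245] pointing down, gripper open.
Joint ranges: [-2.96, 2.96], [-0.34, 2.1], [-1.41, 1.46], [0.24, 2.44], [-1.37, 4.51], [0.17, 1.92], [-2.96, 2.96]. Speed limits (rad/s): [2.39, 2.39, 3.14, 3.14, 3.14, 3.14, 3.14].

INTERFACE

Orientations are given as a rotation vector (axis times angle).
In Python, from bench import r, imaging, look_for, outline_of gives the robot as it stands. The module is installed in compiled form; this text tells all that it offers.
- The arm moves only by the tool carry_out, never from a script. Its arguments are lists of equal length, an entry for each row: "offset": the shift along the tool's x, y, z as a fraction of full scale, a list of three; "turn": the turn, a rotation vector about the tool's x, y, z as a fraction of full scale, a list of three. A call has 1 to 8 rows; each row is the pose to reach, as a shift and turn from the pose commanded when the call began, along the tool's axes at that moment; what a row does not reach only later rows make up. Full scale, the value 1, is 0.5 m for a shift and 1.5 rad for a turn. A row lasts 1/10 s, in which the tool goes at most 50 mm and 8.59 degrees, less where a joint would pass 70% of its speed; a pose out of reach is approached as far as the arm can. A call with a number of a shift or a turn outside -1 to 1 is refused whole. A call with a gripper value outside its range is refused whole. "hand" is the closure, from 0 (fully open) to 1 (shut), set as the call begins (left out, the last holds). The fingers move at their own pace and stop on an object; "force" is the grip in N (left out, the last holds). Time passes only in rows, so rows that repeat a pose let the fingers close. It gives the time, the measured TCP pose, the force and the opening at its end, in the units of the state.
- r.get_obs(): the state, without advancing time (a new reading comes with each control period).
- imaging.grab_frame(name): name is "scene" or "side" or "wrist"; returns a dict with "pixels" (384x512x3 uint8, red, green, blue), "fx", "fy", "cx", "cy" (pixels), "k1" (the pictures are not rectified: a ray, as slopes to the right and down, at radius r is drawn at 1 + k1 r^2 times it, then the intrinsics apply), "R" (3x3) and "t" (3): a world point X has camera coordinates R X + t. Camera axes: x right, y down, z forward; pixel columns grow to the right and rows downward; lengths in m; the calibration is good to about 2 mm. A picture is of the moment at which its call begins. There is no depth.
- r.hand_in(): hands the job in, once; it reports no verdict.
Trained networks look in the newest picture that a camera, given by its name, has taken for a name from the list of things; names that differ only in an ending like _2 or _b are one class to them, and where a whole thing is asked for, a point or a joint stands for the part that bears it (a point fixed in the world has none). Each returns a list of dicts, best first, with "score" (0 to 1); they miss things now and then, are a little off and sometimes report something else, mostly with a low value. They report only what shows in the picture. A call takes as long as a camera call. They do not tell look-alikes from the thing itself.
- look_for(query, camera): "xyz" ([x, y, z] in m, in the coordinates of the camera as it stood for that picture, good to about 4 mm: the middle of the surface that is visible of it).
- outline_of(query, camera): "region" (384x512 bool, what is visible of it).
The state is a dict: "clock": time; "joints": joint angles; "qvel": joint speeds; "tau": joint torques, N m; "tcp_pos": TCP position; "orientation": TCP orientation; "contact_force": force on the tool from outside, world axes, zero at the start; "moment": the same for the moment, N m; "grip_width": finger opening in m.
Only numpy, scipy, OpenCV 4.12 (cv2) and the standard library are available. Lean on these libraries where they do the work, as an engineer would, in place of code of your own. Each camera call takes 0.05 s, during which the arm holds its last target. There are 200 camera calls.

## Working session

There is one attempt and no reset: what is moved stays moved. The work goes in short steps, Python scripts to look and compute and a tool call to move; the robot and the scene stay as the last step left them, time stands still between calls to the robot, and variables do not carry over. Pictures are saved under pics/ and viewed, about 8 in all and at most 12, crops included, and the job is handed in when it is done.

Besides the shell and the picture viewer there is one more tool, called after ">>>" by a JSON object that holds its "name" and its "arguments". carry_out: Moves the arm, as the interface text tells. Shift numbers are shares of 0.5 m and turn numbers shares of 1.5 rad, none past 1 either way. Its arguments: {"type":"object","properties":{"offset":{"type":"array","items":{"type":"array","items":{"type":"number","minimum":-1,"maximum":1}}},"turn":{"type":"array","items":{"type":"array","items":{"type":"number","minimum":-1,"maximum":1}}},"hand":{"type":"number"},"force":{"type":"number"}},"required":["offset","turn"]}

```bash
mkdir -p pics; cat > h.py <<'E'
import numpy as np, cv2
from bench import r, imaging, look_for, outline_of
from scipy.spatial.transform import Rotation as Ro
def grab(n,save=None):
    f=imaging.grab_frame(n)
    if save: cv2.imwrite('pics/'+save,f['pixels'][:,:,::-1])
    return f
def w(f,p): return np.array(f['R']).T@(np.array(p)-np.array(f['t']))
def ray(f,u,v):
    x=np.array([(u-f['cx'])/f['fx'],(v-f['cy'])/f['fy']]); y=x.copy()
    for _ in range(20): y=x/(1+f['k1']*(y@y))
    R=np.array(f['R']); return -R.T@np.array(f['t']), R.T@np.array([*y,1])
def onz(f,u,v,z):
    c,d=ray(f,u,v); return c+d*(z-c[2])/d[2]
def proj(f,X):
    p=np.array(f['R'])@np.array(X)+np.array(f['t']); y=p[:2]/p[2]; y=y*(1+f['k1']*(y@y))
    return np.array([f['fx']*y[0]+f['cx'],f['fy']*y[1]+f['cy']])
E
python3 - <<'E'
from h import *
np.set_printoptions(precision=4,suppress=True)
o=r.get_obs(); print(o['clock'],o['tcp_pos'],o['orientation'],o['contact_force'])
ims=[]
for n in ['scene','side']:
    f=grab(n); ims.append(f['pixels'])
    print(n,-np.array(f['R']).T@f['t'],f['fx'],f['k1'])
    for q in ['reader','cap','cap_grip','pedal_pad','shutter','cap_bore','stopwatch','dye_jar','beaker']:
        print(q,[(w(f,d['xyz']),round(d['score'],2),proj(f,w(f,d['xyz'])).round()) for d in look_for(q,n)[:3]])
for n,i in zip(['scene','side'],ims): cv2.imwrite(f'pics/{n}0.png',cv2.resize(i,(768,576))[:,:,::-1])
E
```

```text
0.0 [ 0.6744 -0.      0.2443] [-2.2206 -2.2206  0.0022] [-0.6591  0.7014  0.4681]
scene [ 0.121  -0.972   0.8848] 446.9231252816343 -0.027726213544006
reader [(array([ 0.5767, -0.0674,  0.0457]), 0.6, array([208., 172.]))]
cap [(array([ 0.4481, -0.428 ,  0.0163]), 0.74, array([235., 283.])), (array([ 0.4779, -0.3047,  0.0172]), 0.68, array([220., 244.]))]
cap_grip [(array([ 0.475 , -0.3025,  0.0205]), 0.84, array([219., 243.])), (array([ 0.4462, -0.4311,  0.0162]), 0.6, array([235., 284.]))]
pedal_pad [(array([ 0.4839, -0.051 ,  0.0466]), 0.64, array([177., 180.]))]
shutter [(array([0.5984, 0.0213, 0.0487]), 0.96, array([200., 153.]))]
cap_bore [(array([ 0.4752, -0.3016,  0.0181]), 0.74, array([218., 243.])), (array([ 0.4783, -0.5609,  0.0544]), 0.67, array([280., 309.])), (array([ 0.4458, -0.4347,  0.0122]), 0.63, array([236., 286.]))]
stopwatch [(array([0.4449, 0.122 , 0.0168]), 0.69, array([142., 161.]))]
dye_jar []
beaker [(array([ 0.796 , -0.0758,  0.0547]), 0.6, array([271., 147.]))]
side [ 0.342  -1.2924  0.8163] 442.1381530391952 -0.08012197572803371
reader [(array([ 0.5753, -0.0765,  0.0538]), 0.87, array([231., 175.]))]
cap [(array([ 0.4756, -0.3083,  0.0237]), 0.85, array([215., 230.])), (array([ 0.4558, -0.4308,  0.0195]), 0.8, array([217., 261.]))]
cap_grip [(array([ 0.4558, -0.432 ,  0.015 ]), 0.83, array([217., 263.])), (array([ 0.479 , -0.3056,  0.021 ]), 0.64, array([216., 230.]))]
pedal_pad [(array([ 0.4868, -0.0546,  0.0502]), 0.44, array([203., 177.]))]
shutter [(array([0.5939, 0.0279, 0.0529]), 0.86, array([229., 159.]))]
cap_bore [(array([ 0.4787, -0.307 ,  0.0187]), 0.96, array([216., 231.])), (array([ 0.454 , -0.4357,  0.0211]), 0.93, array([216., 262.]))]
stopwatch [(array([0.4473, 0.1152, 0.0203]), 0.61, array([185., 162.]))]
dye_jar [(array([ 0.4811, -0.5683,  0.0511]), 0.85, array([238., 287.]))]
beaker [(array([ 0.7968, -0.0841,  0.0538]), 0.72, array([295., 166.]))]
```

View pics/scene0.png

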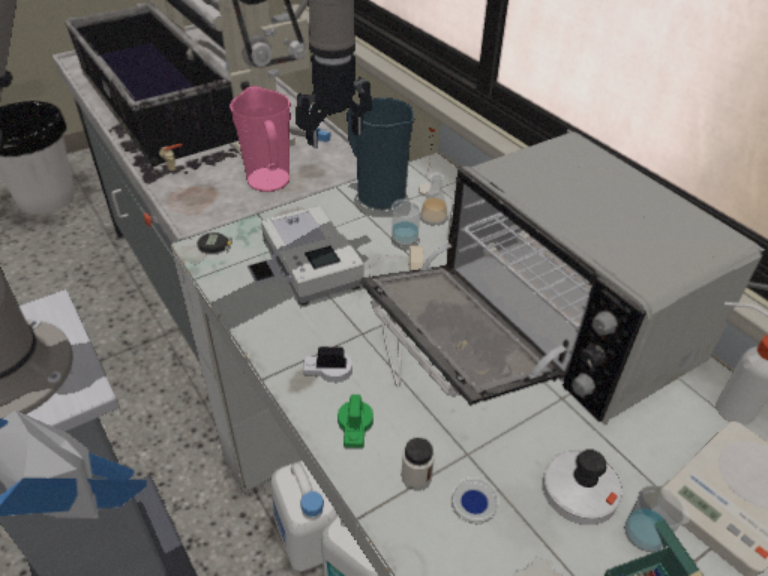

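View pics/side0.png

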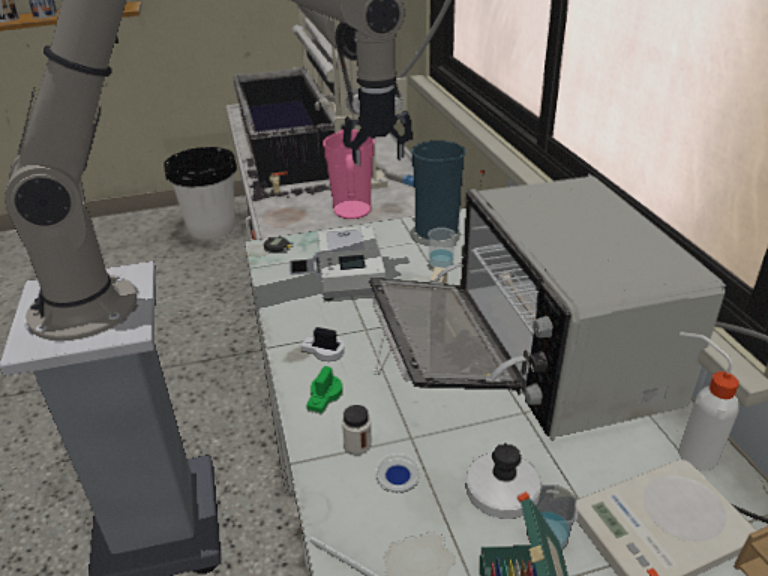

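The scene and side views agree. In the scene image the reader is near (310,250) with its shutter to the rear left. The white cap is at (330,362) with its ear toward world -x. The green look-alike is at (355,420), and the oven door is near (440,330). Next I'll look at the reader from the wrist.

>>> {"name": "carry_out", "arguments": {"offset": [[-0.06,-0.1,-0.06],[-0.06,-0.2,-0.12],[-0.06,-0.24,-0.12],[-0.06,-0.24,-0.12],[-0.06,-0.24,-0.12]], "turn": [[0,0,0],[0,0,0],[0,0,0],[0,0,0],[0,0,0]]}}

```text
clock: 1.5
tcp_pos: [0.5549, -0.0301, 0.3062]
orientation: [2.221, 2.22, 0.002]
contact_force: [0.2, 0.4, 0.5]
grip_width: 0.0858
```

```bash
python3 - <<'E'
from h import *
np.set_printoptions(precision=4,suppress=True)
f=grab('wrist'); cv2.imwrite('pics/w1.png',cv2.resize(f['pixels'],(768,576))[:,:,::-1])
print(-np.array(f['R']).T@f['t'],f['R'],f['fx'])
for q in ['reader','pedal_pad','shutter','cap']:
    print(q,[(w(f,d['xyz']),round(d['score'],2),proj(f,w(f,d['xyz'])).round()) for d in look_for(q,'wrist')[:3]])
E
```

```text
[0.5544 0.0479 0.4356] [[ 1.      0.0002  0.0011]
 [-0.0001 -0.9522  0.3056]
 [ 0.0011 -0.3056 -0.9522]] 301.8384908688502
reader [(array([ 0.5839, -0.0261,  0.0541]), 0.92, array([280., 155.])), (array([ 0.4863, -0.2861,  0.0182]), 0.23, array([216., 306.]))]
pedal_pad [(array([ 0.4885, -0.0473,  0.0485]), 0.96, array([207., 170.]))]
shutter [(array([0.5948, 0.025 , 0.0479]), 0.9, array([289., 114.])), (array([ 0.484 , -0.2877,  0.0201]), 0.21, array([214., 307.]))]
cap [(array([ 0.4836, -0.2861,  0.0195]), 0.76, array([214., 306.]))]
```

View pics/w1.png

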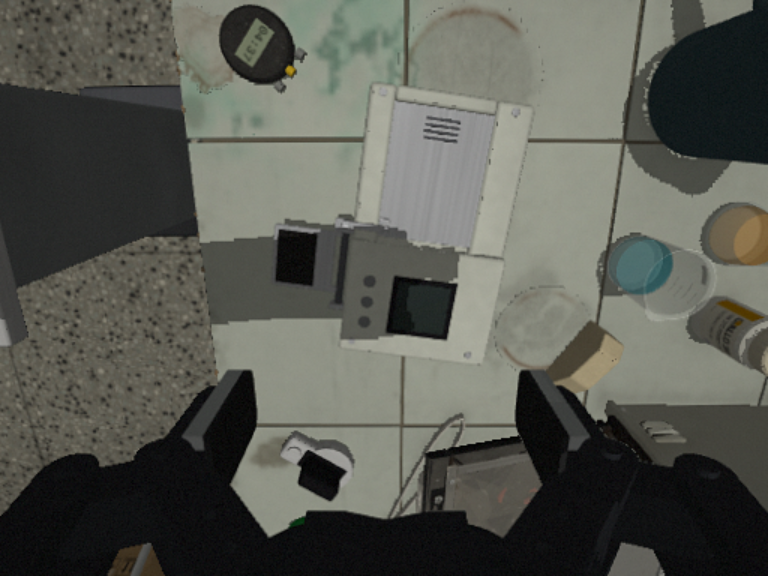

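Wrist view (768-scale): reader corners at (371,85), (532,104), (340,347) and (483,363), pedal pad centred at (296,257). The cap is at (320,465) with its ear button at (291,450). Next I fit the reader pose.

```bash
python3 - <<'E'
from h import *
from scipy.optimize import least_squares
np.set_printoptions(precision=4,suppress=True)
f=grab('wrist')
P=[(371,85,-62,114,50),(532,104,72,114,50),(340,347,-62,-114,62),(483,363,72,-114,62),(296,257,-113,-38,48)]
def T(p,x):
    c,s=np.cos(p[2]),np.sin(p[2]); return np.array([p[0]+c*x[0]-s*x[1],p[1]+s*x[0]+c*x[1],x[2]])
R=lambda p: np.concatenate([proj(f,T(p,np.array(a[2:])/1e3))*1.5-a[:2] for a in P])
s=least_squares(R,[.58,-.03,0],loss='soft_l1',f_scale=2); print(s.x,s.fun.reshape(-1,2))
for n,x in dict(well=(0,54,36),pin=(0,80,43),pad=(-113,-38,48),port=(0,40,36)).items(): print(n,T(s.x,np.array(x)/1e3))
im=cv2.resize(f['pixels'],(768,576))[:,:,::-1].copy()
for x in [(-62,114,50),(72,114,50),(-62,-114,62),(72,-114,62),(-62,-12,62),(72,-12,62),(-40,102,48),(40,102,48),(-113,-38,48),(-130,-62,48),(-130,-14,48),(-96,-62,48),(-96,-14,48)]:
    cv2.circle(im,tuple((proj(f,T(s.x,np.array(x)/1e3))*1.5).astype(int)),3,(0,0,255),1)
cv2.imwrite('pics/w1o.png',cv2.resize(im[60:520,180:560],(760,920))[:600])
# cap: button & fin
b=onz(f,291/1.5,450/1.5,.018); print('button',b)
for n in ['cap','cap_grip','cap_bore']:
  for d in look_for(n,'wrist')[:1]: print(n,w(f,d['xyz']),d['score'])
E
```

```text
[ 0.5894 -0.0258 -0.1291] [[-1.0159 -5.877 ]
 [ 5.4832 -0.5547]
 [-0.6112  2.4007]
 [ 1.9341  3.6344]
 [-4.2389  0.518 ]]
well [0.5964 0.0277 0.036 ]
pin [0.5997 0.0535 0.043 ]
pad [ 0.4725 -0.049   0.048 ]
port [0.5946 0.0138 0.036 ]
button [ 0.4511 -0.2741  0.018 ]
cap [ 0.4821 -0.2852  0.0174] 0.85
cap_grip [ 0.4825 -0.2855  0.022 ] 0.59
cap_bore [ 0.4881 -0.2876  0.0218] 0.64
```

View pics/w1o.png

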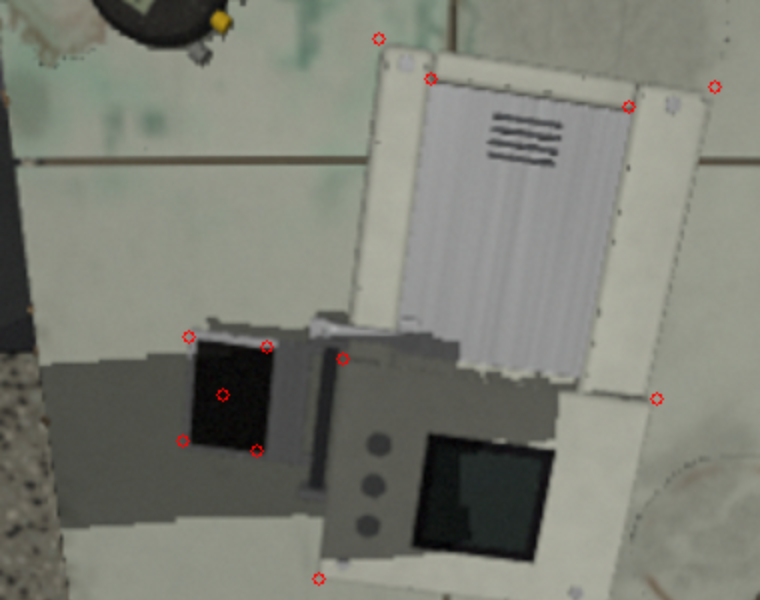

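>>> {"name": "carry_out", "arguments": {"offset": [[-0.038,-0.08,0.03],[-0.038,-0.162,0.1],[-0.038,-0.162,0.2],[-0.038,-0.162,0.3],[-0.038,-0.162,0.4],[-0.038,-0.162,0.44],[-0.038,-0.162,0.44],[-0.038,-0.162,0.44]], "turn": [[0,0,0],[0,0,0],[0,0,0],[0,0,0],[0,0,0],[0,0,0],[0,0,0],[0,0,0]], "hand": 1}}

```text
clock: 2.75
tcp_pos: [0.4745, -0.049, 0.0857]
orientation: [-2.221, -2.221, 0.0]
contact_force: [0.6, -0.5, 1.0]
grip_width: -0.0003
```

```bash
python3 - <<'E'
from h import *
o=r.get_obs();print(o['tcp_pos'],o['contact_force'],o['grip_width'],r.nose_length)
f=grab('wrist','w2.png')
for q in ['pedal_pad','shutter']:
    print(q,[(w(f,d['xyz']),round(d['score'],2)) for d in look_for(q,'wrist')[:3]])
E
```

```text
[ 0.47447675 -0.04901903  0.08567079] [ 0.63085949 -0.53981816  0.97025501] -0.0002717346032637749 0.014
pedal_pad [(array([ 0.49581255, -0.04256505,  0.04846134]), 0.78)]
shutter [(array([0.58089102, 0.02228373, 0.0494091 ]), 0.75)]
```

>>> {"name": "carry_out", "arguments": {"offset": [[0,0,0.02],[0,0,0.04],[0,0,0.05],[0,0,0.06],[0,0,0.068],[0,0,0.074],[0,0,0.074]], "turn": [[0,0,0],[0,0,0],[0,0,0],[0,0,0],[0,0,0],[0,0,0],[0,0,0]]}}

```text
clock: 3.6
tcp_pos: [0.4748, -0.0491, 0.0507]
orientation: [2.222, 2.22, 0.001]
contact_force: [-11.2, 0.9, 41.1]
grip_width: -0.0
```

```bash
python3 - <<'E'
from h import *
o=r.get_obs();print(o['tcp_pos'],o['contact_force'])
f=grab('wrist','w3.png')
for q in ['pedal_pad','shutter']:
    print(q,[(w(f,d['xyz']),round(d['score'],2)) for d in look_for(q,'wrist')[:3]])
E
```

```text
[ 0.47480731 -0.04905766  0.05070214] [-11.1781078    0.8927579   41.10558275]
pedal_pad [(array([ 0.49996121, -0.03502633,  0.04363525]), 0.67)]
shutter [(array([ 0.57196156, -0.02411229,  0.05116475]), 0.63)]
```

>>> {"name": "carry_out", "arguments": {"offset": [[0,0,-0.08],[0,0,-0.16],[0.03,0.08,-0.24],[0.06,0.16,-0.32],[0.1,0.24,-0.34],[0.1,0.24,-0.34],[0.1,0.24,-0.34]], "turn": [[0,0,0],[0,0,0],[0,0,0],[0,0,0],[0,0,0],[0,0,0],[0,0,0]], "hand": 0}}

```text
clock: 4.45
tcp_pos: [0.5953, 0.0024, 0.2181]
orientation: [2.219, 2.224, 0.002]
contact_force: [-0.6, -0.2, -0.7]
grip_width: 0.0852
```

```bash
python3 - <<'E'
from h import *
o=r.get_obs();print(o['tcp_pos'],o['contact_force'],o['clock'])
f=grab('wrist'); np.save('w4.npy',f,allow_pickle=True)
cv2.imwrite('pics/w4.png',cv2.resize(f['pixels'],(768,576))[:,:,::-1])
for q in ['pin_top','well','port','seat','pedal_pad']:
    print(q,[(w(f,d['xyz']),round(d['score'],2),proj(f,w(f,d['xyz']))*1.5) for d in look_for(q,'wrist')[:3]])
E
```

```text
[0.59533128 0.00240545 0.21814554] [-0.55892045 -0.2438648  -0.65387553] 4.45
pin_top [(array([ 0.58795574, -0.0272376 ,  0.05368096]), 0.78, array([375.13629416, 304.96350299]))]
well [(array([ 0.58605164, -0.02541249,  0.04857866]), 0.9, array([372.56203003, 300.00140239]))]
port [(array([ 0.5868484 , -0.02417485,  0.05112296]), 0.81, array([373.60013442, 299.54475751]))]
seat [(array([ 0.48777698, -0.27833458,  0.00985968]), 0.2, array([273.48067128, 533.68409009]))]
pedal_pad [(array([ 0.49189805, -0.04435794,  0.04784965]), 0.92, array([241.46832179, 324.23717409]))]
```

View pics/w4.png

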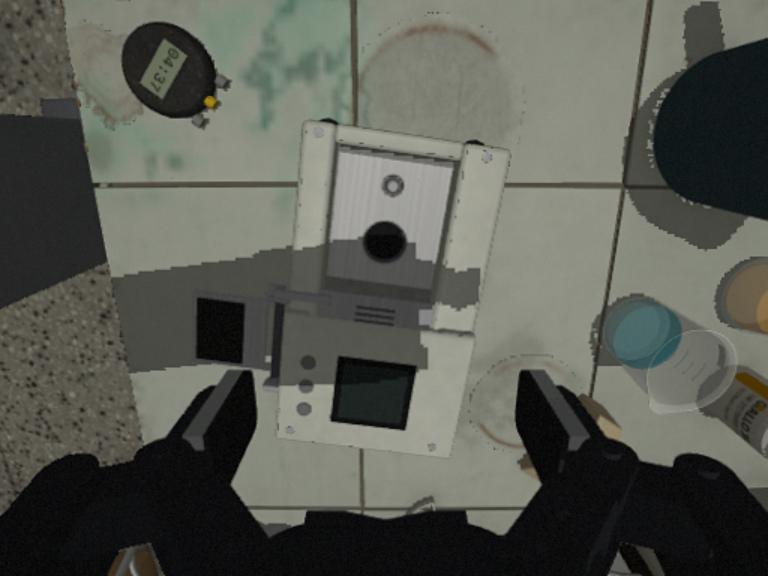

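The shutter is open. The pin shows at (392,185) and the port at (385,242). I'll measure them precisely, then move over the cap.

```bash
python3 - <<'E'
from h import *
from scipy.optimize import least_squares
np.set_printoptions(precision=4,suppress=True)
f=grab('wrist'); g=cv2.cvtColor(f['pixels'],cv2.COLOR_RGB2GRAY)
m=np.zeros_like(g); m[145:180,238:275]=(g[145:180,238:275]<45)
n,l,s,c=cv2.connectedComponentsWithStats(m); k=1+np.argmax(s[1:,4]); port=c[k]; print('port px',port,s[k])
pin=np.array((392.5,185.5))/1.5
cr=g[110:140,245:280]; cv2.imwrite('pics/pin.png',cv2.resize(cr,None,fx=12,fy=12,interpolation=cv2.INTER_NEAREST))
a=onz(f,*pin,.043); b=onz(f,*port,.036); print('pin',a,'port',b,np.linalg.norm((a-b)[:2]), 'yaw',np.arctan2(-(a-b)[0],(a-b)[1]))
P=[(303,122,-62,114,50),(510,150,72,114,50),(278,437,-62,-114,62),(450,457,72,-114,62)]
def T(p,x):
    c,s=np.cos(p[2]),np.sin(p[2]); return np.array([p[0]+c*x[0]-s*x[1],p[1]+s*x[0]+c*x[1],x[2]])
Q=[(*pin*1.5,0,80,43),(*port*1.5,0,40,36),(303,122,-62,114,50),(510,150,72,114,50),(220,330,-113,-38,48)]
R=lambda p: np.concatenate([proj(f,T(p,np.array(a[2:])/1e3))*1.5-a[:2] for a in Q])
s=least_squares(R,[.58,-.03,0],loss='soft_l1',f_scale=1); print(s.x,s.fun.reshape(-1,2))
print('edge yaws',[ (lambda d:np.arctan2(d[1],d[0]))(onz(f,P[i+1][0]/1.5,P[i+1][1]/1.5,z)-onz(f,P[i][0]/1.5,P[i][1]/1.5,z)) for i,z in ((0,.05),(2,.062))])
E
```

```text
port px [258.9488 159.0529] [245 146  29  27 586]
pin [0.5964 0.0503 0.043 ] port [0.5938 0.0133 0.036 ] 0.03710972502421806 yaw -0.07062232651443724
[ 0.588  -0.0295 -0.1237] [[ 2.1604  0.6621]
 [-1.2778  4.3681]
 [-0.433  -2.487 ]
 [ 5.1652 -2.682 ]
 [-1.6237  3.073 ]]
edge yaws [np.float64(-0.12818293027593136), np.float64(-0.13579172969865672)]
```

View pics/pin.png

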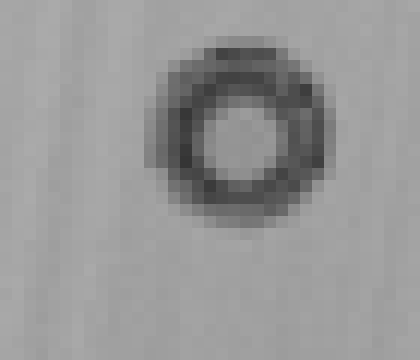

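>>> {"name": "carry_out", "arguments": {"offset": [[0,0,-0.08],[-0.09,-0.04,-0.08],[-0.18,-0.08,-0.08],[-0.27,-0.12,-0.08],[-0.36,-0.16,-0.08],[-0.45,-0.2,-0.08],[-0.54,-0.23,-0.08],[-0.584,-0.23,-0.08]], "turn": [[0,0,0],[0,0,0],[0,0,0],[0,0,0],[0,0,0],[0,0,0],[0,0,0],[0,0,0]]}}

```text
clock: 5.6
tcp_pos: [0.4751, -0.2961, 0.2585]
orientation: [2.229, 2.213, -0.003]
contact_force: [-0.2, 0.7, 0.0]
grip_width: 0.0854
```

>>> {"name": "carry_out", "arguments": {"offset": [[0,0,0],[0,0,0],[0,0,0]], "turn": [[0,0,0],[0,0,0],[0,0,0]]}}

```text
clock: 5.9
tcp_pos: [0.4793, -0.2895, 0.2581]
orientation: [-2.219, -2.223, -0.001]
contact_force: [-0.1, 0.4, 0.5]
grip_width: 0.0854
```

```bash
python3 - <<'E'
from h import *
o=r.get_obs();print(o['tcp_pos'],o['contact_force'],o['clock'])
f=grab('wrist')
cv2.imwrite('pics/w5.png',cv2.resize(f['pixels'],(768,576))[:,:,::-1])
for q in ['cap','cap_grip']:
    print(q,[(w(f,d['xyz']),round(d['score'],2),proj(f,w(f,d['xyz']))*1.5) for d in look_for(q,'wrist')[:3]])
E
```

```text
[ 0.47926691 -0.28946157  0.2580585 ] [-0.05895519  0.37363699  0.46506192] 5.9
cap [(array([ 0.45643949, -0.40766149,  0.02056547]), 0.75, array([360.55733928, 369.21650919])), (array([ 0.48066254, -0.28916584,  0.01758955]), 0.64, array([387.82302864, 239.752397  ])), (array([ 0.58965726, -0.1344598 ,  0.06536215]), 0.6, array([560.15788098,  17.47659861]))]
cap_grip [(array([ 0.47836726, -0.29008523,  0.01998463]), 0.65, array([385.05256506, 241.4370297 ])), (array([ 0.4557451 , -0.4107148 ,  0.01923315]), 0.61, array([359.92277251, 371.5160666 ]))]
```

View pics/w5.png

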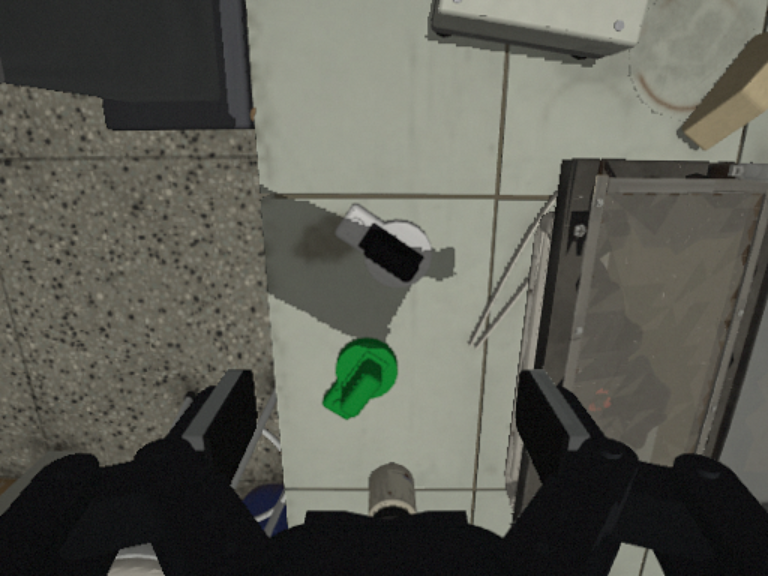

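The white cap's fin is at (391,253) and its ear at (347,218), pointing up and left. The green look-alike sits below it, at (365,375). I'll fit the fin box silhouette to get the cap pose.

```bash
cat > fin.py <<'E'
from h import *
from scipy.optimize import minimize
def fit(f,mask,p0):
    B=np.array([(x,y,z) for x in(-9,9) for y in(-28,16) for z in(16,50)])/1e3
    S=8
    M=cv2.resize(mask.astype(np.float32),None,fx=1,fy=1)
    def render(p):
        c,s=np.cos(p[2]),np.sin(p[2])
        q=np.array([proj(f,(p[0]+c*b[0]-s*b[1],p[1]+s*b[0]+c*b[1],b[2])) for b in B])
        h=cv2.convexHull(((q+.5)*S-.5).astype(np.float32)).astype(np.int32)
        x0,y0=150,80; W,H=160,180
        im=np.zeros((H*S,W*S),np.float32); cv2.fillPoly(im,[(h-np.array([x0,y0])*S)],1)
        return cv2.resize(im,(W,H),interpolation=cv2.INTER_AREA),(x0,y0,W,H)
    def cost(p):
        im,(x0,y0,W,H)=render(p); return np.abs(im-M[y0:y0+H,x0:x0+W]).sum()
    best=min((minimize(cost,[p0[0]+dx,p0[1]+dy,p0[2]+dt],method='Nelder-Mead',options=dict(initial_simplex=[[p0[0]+dx+a,p0[1]+dy+b,p0[2]+dt+c] for a,b,c in((0,0,0),(.006,0,0),(0,.006,0),(0,0,.15))])) for dx in(-.003,.003) for dy in (-.003,.003) for dt in(-.1,.1)),key=lambda m:m.fun)
    return best.x,best.fun,mask.sum()
E
python3 - <<'E'
from fin import *
np.set_printoptions(precision=4,suppress=True)
f=grab('wrist'); g=cv2.cvtColor(f['pixels'],cv2.COLOR_RGB2GRAY)
for th in (40,55,70):
    m=np.zeros(g.shape,np.uint8); m[140:195,225:300]=g[140:195,225:300]<th
    n,l,s,c=cv2.connectedComponentsWithStats(m); k=1+np.argmax(s[1:,4]); print(th,s[k])
    print(fit(f,l==k,(.478,-.29,1.0)))
for u,v in ((357,205),(337,232),(355,219)): print(onz(f,u/1.5,v/1.5,.016))
E
```

```text
40 [239 149  43  38 844]
(array([ 0.4767, -0.2922,  0.9769]), np.float64(77.640625), np.int64(844))
55 [239 149  43  39 869]
(array([ 0.4769, -0.2925,  0.9755]), np.float64(92.84375), np.int64(869))
70 [238 149  44  39 904]
(array([ 0.4774, -0.2929,  1.0048]), np.float64(119.234375), np.int64(904))
[ 0.4556 -0.261   0.016 ]
[ 0.4386 -0.2834  0.016 ]
[ 0.4538 -0.2725  0.016 ]
```

>>> {"name": "carry_out", "arguments": {"offset": [[-0.013,0.006,0.06],[-0.013,0.006,0.12],[-0.013,0.006,0.18],[-0.013,0.006,0.24],[-0.013,0.006,0.3],[-0.013,0.006,0.316],[-0.013,0.006,0.316],[-0.013,0.006,0.316]], "turn": [[0,0,-0.095],[0,0,-0.19],[0,0,-0.285],[0,0,-0.38],[0,0,-0.475],[0,0,-0.57],[0,0,-0.653],[0,0,-0.653]]}}

```text
clock: 6.9
tcp_pos: [0.482, -0.297, 0.0998]
orientation: [-0.913, -3.005, -0.001]
contact_force: [-0.3, 0.1, 0.1]
grip_width: 0.0854
```

>>> {"name": "carry_out", "arguments": {"offset": [[0,0,0],[0,0,0]], "turn": [[0,0,0],[0,0,0]]}}

```text
clock: 7.1
tcp_pos: [0.4824, -0.2974, 0.1007]
orientation: [0.918, 3.004, -0.0]
contact_force: [0.8, 0.0, 0.2]
grip_width: 0.0854
```

```bash
python3 - <<'E'
from h import *
np.set_printoptions(precision=4,suppress=True)
o=r.get_obs();R=Ro.from_rotvec(o['orientation']).as_matrix();print(o['tcp_pos'],o['contact_force'],o['clock'],R)
f=grab('wrist')
im=cv2.resize(f['pixels'],(768,576))[:,:,::-1].copy()
c,s=np.cos(.98),np.sin(.98)
for x in (-9,9):
  for y in(-28,16):
    p=proj(f,(.477+(c*x-s*y)/1e3,-.2925+(s*x+c*y)/1e3,.05))*1.5; cv2.circle(im,tuple(p.astype(int)),3,(0,0,255),1)
cv2.imwrite('pics/w6.png',im)
E
```

```text
[ 0.4824 -0.2974  0.1007] [0.8011 0.0259 0.241 ] 7.1 [[-0.829   0.5592  0.0007]
 [ 0.5592  0.829  -0.0004]
 [-0.0008  0.0001 -1.    ]]
```

View pics/w6.png

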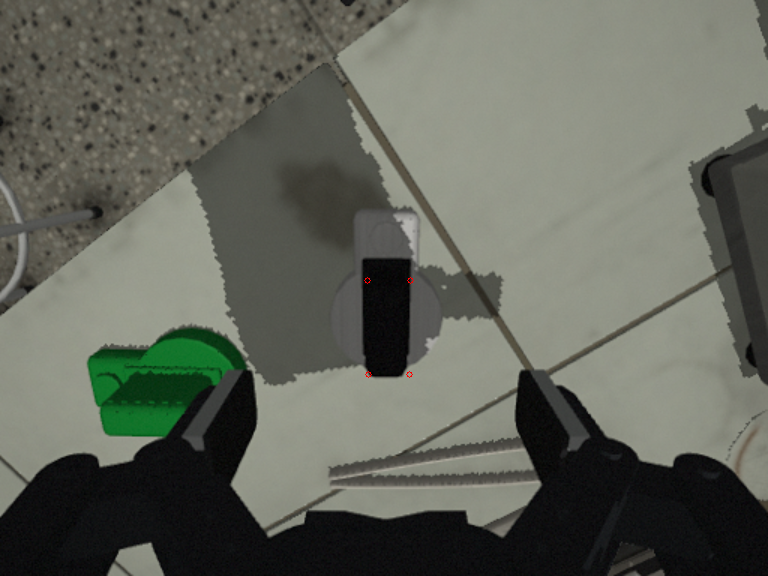

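The fin is aligned and centred between the jaws at (387,320). The thin prongs near (330–520,475) could get in the way, so I'll triangulate their height first.

```bash
python3 - <<'E'
from h import *
np.set_printoptions(precision=4,suppress=True)
f=grab('wrist'); s=grab('scene')
A=[ray(f,332/1.5,476/1.5),ray(s,398/1.5,385/1.5)]
def tri(A):
    M=np.zeros((3,3));b=np.zeros(3)
    for c,d in A:
        d=d/np.linalg.norm(d);P=np.eye(3)-np.outer(d,d);M+=P;b+=P@c
    return np.linalg.solve(M,b)
print(tri(A))
for z in(0,.03): print(z,onz(f,520/1.5,442/1.5,z),onz(f,520/1.5,480/1.5,z),onz(f,332/1.5,476/1.5,z))
E
```

```text
[ 0.5606 -0.3908  0.0016]
0 [ 0.6055 -0.2829  0.    ] [ 0.6306 -0.2964  0.    ] [ 0.5623 -0.3918  0.    ]
0.03 [ 0.581  -0.2791  0.03  ] [ 0.6027 -0.2909  0.03  ] [ 0.5433 -0.3739  0.03  ]
```

>>> {"name": "carry_out", "arguments": {"offset": [[0,0.002,0.05],[0,0.002,0.1],[0,0.002,0.122],[0,0.002,0.131],[0,0.002,0.131],[0,0.002,0.131]], "turn": [[0,0,0],[0,0,0],[0,0,0],[0,0,0],[0,0,0],[0,0,0]]}}

```text
clock: 7.85
tcp_pos: [0.4832, -0.297, 0.0356]
orientation: [0.915, 3.004, -0.0]
contact_force: [-0.9, 0.6, 0.9]
grip_width: 0.0854
```

>>> {"name": "carry_out", "arguments": {"offset": [[0,0,0],[0,0,0],[0,0,0],[0,0,0],[0,0,0],[0,0,0],[0,0,0],[0,0,0]], "turn": [[0,0,0],[0,0,0],[0,0,0],[0,0,0],[0,0,0],[0,0,0],[0,0,0],[0,0,0]], "hand": 1, "force": 80}}

```text
clock: 8.65
tcp_pos: [0.4829, -0.2968, 0.0351]
orientation: [0.915, 3.005, -0.0]
contact_force: [-1.5, 0.9, 5.2]
grip_width: 0.0165
```

>>> {"name": "carry_out", "arguments": {"offset": [[0,0,-0.1],[0,0,-0.2],[0.02,0.08,-0.29],[0.045,0.17,-0.31],[0.07,0.26,-0.31],[0.095,0.35,-0.31],[0.12,0.44,-0.31],[0.14,0.53,-0.31]], "turn": [[0,0,0],[0,0,0],[0,0,0.095],[0,0,0.19],[0,0,0.285],[0,0,0.38],[0,0,0.475],[0,0,0.57]]}}

```text
clock: 9.45
tcp_pos: [0.5707, -0.0384, 0.1892]
orientation: [-2.078, -2.355, 0.002]
contact_force: [0.8, -0.5, -2.8]
grip_width: 0.0169
```

```bash
python3 - <<'E'
from h import *
np.set_printoptions(precision=4,suppress=True)
o=r.get_obs();R=Ro.from_rotvec(o['orientation']).as_matrix();p=o['tcp_pos'];print(p,o['contact_force'],o['grip_width'],R)
d=R.T@(np.array([.5948,.0200,.19])-p); c,s=np.cos(-.134),np.sin(-.134)
W=np.array([[-s,c,0],[c,s,0],[0,0,-1]]).T
print(d/.5, Ro.from_matrix(R.T@W).as_rotvec()/1.5)
E
```

```text
[ 0.5707 -0.0384  0.1892] [ 0.8091 -0.4557 -2.7844] 0.016908349338048363 [[-0.1244  0.9922 -0.0016]
 [ 0.9922  0.1244 -0.0002]
 [-0.     -0.0016 -1.    ]]
[ 0.1098  0.0623 -0.0018] [-0.001   0.0001  0.1725]
```

>>> {"name": "carry_out", "arguments": {"offset": [[0.05,0.03,0],[0.109,0.058,0],[0.109,0.058,0],[0.109,0.058,0],[0.109,0.058,0]], "turn": [[0,0,0.09],[0,0,0.172],[0,0,0.172],[0,0,0.172],[0,0,0.172]]}}

```text
clock: 9.95
tcp_pos: [0.5922, 0.0164, 0.1892]
orientation: [-2.358, -2.075, 0.003]
contact_force: [-0.0, -1.3, -2.4]
grip_width: 0.0168
```

```bash
python3 - <<'E'
from h import *
np.set_printoptions(precision=4,suppress=True)
o=r.get_obs();R=Ro.from_rotvec(o['orientation']).as_matrix();p=o['tcp_pos'];print(p,o['contact_force'],R)
f=grab('wrist')
im=cv2.resize(f['pixels'],(768,576))[:,:,::-1].copy()
def P(c,col,y0=-7.3):
    X=p+R@(np.array([c[1]-y0,c[0],35.1-c[2]])/1e3); q=tuple((proj(f,X)*1.5).astype(int)); cv2.circle(im,q,2,col,-1)
for c in [(-9,16,50),(9,16,50),(-9,-28,50),(9,-28,50),(-16,42,16),(16,42,16),(0,42,16),(29,-13,16),(-29,-13,16)]: P(c,(0,0,255))
for X in [(.5994,.0530,.043),(.5938,.0133,.036)]: cv2.circle(im,tuple((proj(f,X)*1.5).astype(int)),3,(255,0,0),-1)
cv2.imwrite('pics/w7.png',cv2.resize(im[150:550,180:600],(800,762))[:600])
E
```

```text
[0.5922 0.0164 0.1892] [-0.0153 -1.2675 -2.4101] [[ 0.1272  0.9919 -0.0014]
 [ 0.9919 -0.1272 -0.001 ]
 [-0.0011 -0.0013 -1.    ]]
```

View pics/w7.png

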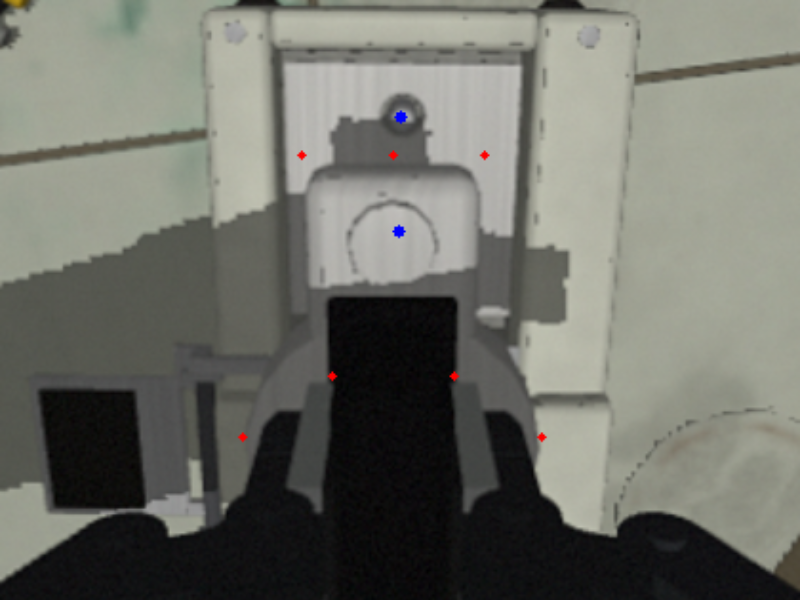

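The pin shows at (403,117) in the crop, close to the predicted blue dot. The ear edge is about 15 px short of my prediction, so I'll check the along-fin grip offset using the ear edge and button.

```bash
python3 - <<'E'
from h import *
np.set_printoptions(precision=4,suppress=True)
o=r.get_obs();R=Ro.from_rotvec(o['orientation']).as_matrix();p=o['tcp_pos'];print(p)
f=grab('wrist')
s=800/420
def cap(uf,vf,z,f=f,p=p,R=R,y0=-7.3):   # -> cap x,y in mm for assumed y0
    X=onz(f,uf,vf,p[2]+(z-35.1)/1e3); d=R.T@(X-p)*1e3; return d[1],d[0]+y0
full=lambda u,v:((u/s+180)/1.5,(v/s+150)/1.5)
for n,u,v,z in [('ear top edge',393,178,16),('ear silh',393,165,8),('button ctr',393,243,18),('btn L',348,243,18),('btn R',438,243,18),('btn top',393,200,18),('ear L',307,240,16),('ear R',478,240,16)]: print(n,cap(*full(u,v),z))
Rc=np.array(f['R']);t=np.array(f['t'])
# camera rel tool; rebuild w6 camera
Rt=Rc@R; tt=Rc@p+t
R6=np.array([[-0.829,0.5592,.0007],[.5592,.829,-.0004],[-.0008,.0001,-1]]);p6=np.array([.4824,-.2974,.1007])
g=dict(f);g['R']=Rt@R6.T;g['t']=tt-g['R']@p6
o6=np.array([.477,-.2925]);
for n,u,v,z in [('ear edge',388,213,16),('fin rear',388,376,50),('fin f bottom',388,259,16),('btn',388,232,18)]:
    X=onz(g,u/1.5,v/1.5,z/1e3)[:2]-o6; print('w6',n,1e3*np.array([X@R6[:2,1],X@[-.829,.559]]))
# fresh pin at this view
g2=cv2.cvtColor(f['pixels'],cv2.COLOR_RGB2GRAY); cv2.imwrite('pics/pin2.png',cv2.resize(g2[125:165,235:290],None,fx=12,fy=12,interpolation=cv2.INTER_CUBIC))
print('pin',onz(f,*full(403,116),.043))
E
```

```text
[0.5923 0.016  0.1894]
ear top edge (np.float64(-0.048393785528747804), np.float64(38.148628088895215))
ear silh (np.float64(-0.0400075897527595), np.float64(38.835464239168665))
button ctr (np.float64(-0.03822254276552662), np.float64(26.838594311415736))
btn L (np.float64(-8.01585534758114), np.float64(26.830693909006992))
btn R (np.float64(7.938037817218774), np.float64(26.847078206610146))
btn top (np.float64(-0.046860782999857305), np.float64(34.67205504508324))
ear L (np.float64(-15.47813368025222), np.float64(26.78714279657942))
ear R (np.float64(15.22166578820529), np.float64(26.818450113213746))
w6 ear edge [-0.2171 38.4747]
w6 fin rear [ -0.2257 -29.0473]
w6 fin f bottom [-0.1678 16.08  ]
w6 btn [-0.2075 29.7775]
pin [0.6003 0.0529 0.043 ]
```

>>> {"name": "carry_out", "arguments": {"offset": [[0.0094,0.0057,0.04],[0.0094,0.0057,0.09],[0.0094,0.0057,0.14],[0.0094,0.0057,0.18],[0.0094,0.0057,0.2],[0.0094,0.0057,0.2],[0.0094,0.0057,0.2],[0.0094,0.0057,0.2]], "turn": [[0,0,0],[0,0,0],[0,0,0],[0,0,0],[0,0,0],[0,0,0],[0,0,0],[0,0,0]]}}

```text
clock: 10.85
tcp_pos: [0.5973, 0.022, 0.0911]
orientation: [2.357, 2.075, 0.003]
contact_force: [-0.1, 0.2, -1.9]
grip_width: 0.0172
```

```bash
python3 - <<'E'
from h import *
np.set_printoptions(precision=4,suppress=True)
o=r.get_obs();R=Ro.from_rotvec(o['orientation']).as_matrix();p=o['tcp_pos'];print(o['clock'],p,o['contact_force'],o['moment'])
f=grab('wrist')
print(R); T=np.array([.5957,.0203,.0811]); print(R.T@(T-p)/.5)
im=cv2.resize(f['pixels'],(768,576))[:,:,::-1].copy()
cv2.imwrite('pics/w8.png',cv2.resize(im[60:460,180:600],(800,762))[:600])
E
```

```text
10.85 [0.5973 0.022  0.0911] [-0.1035  0.2155 -1.9438] [ 0.0045  0.0438 -0.0239]
[[ 0.1269  0.9919  0.0022]
 [ 0.9919 -0.1269  0.0003]
 [ 0.0005  0.0021 -1.    ]]
[-0.0038 -0.0028  0.0199]
```

View pics/w8.png

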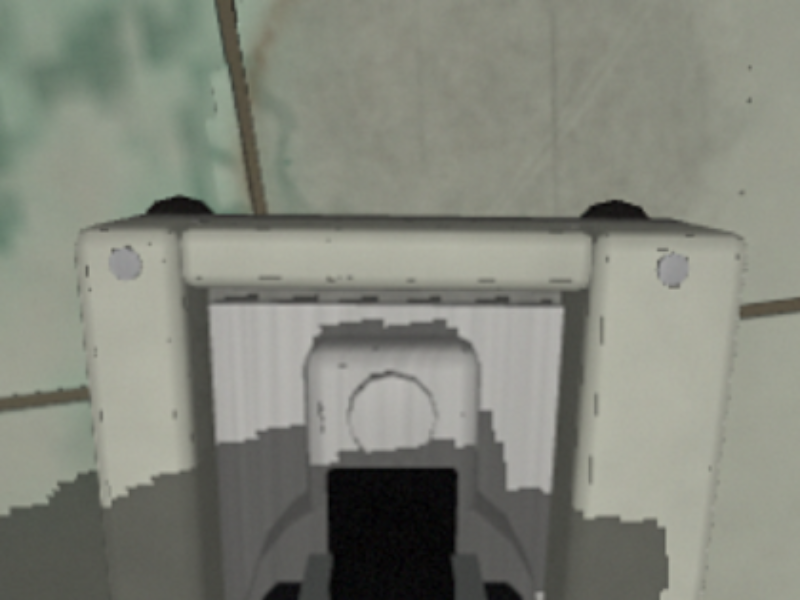

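The well walls at 190 and 590 are centred on the ear at 392, so x is good. I'll settle, correct, and read the pose again.

>>> {"name": "carry_out", "arguments": {"offset": [[0,0,0.01],[0,0,0.01],[0,0,0.01],[0,0,0.01]], "turn": [[0,0,0],[0,0,0],[0,0,0],[0,0,0]]}}

```text
clock: 11.3
tcp_pos: [0.5964, 0.0222, 0.0849]
orientation: [2.358, 2.076, 0.0]
contact_force: [0.9, -0.2, -2.0]
grip_width: 0.0167
```

```bash
python3 - <<'E'
from h import *
np.set_printoptions(precision=4,suppress=True)
f=grab('wrist');o=r.get_obs();R=Ro.from_rotvec(o['orientation']).as_matrix();p=o['tcp_pos'];print(o['clock'],p,o['contact_force'])
T=np.array([.5957,.0203,.0811]); print(R.T@(T-p)/.5)
E
```

```text
11.35 [0.5965 0.0221 0.0849] [-0.7689 -0.5796 -2.1937]
[-0.0038 -0.0011  0.0076]
```

>>> {"name": "carry_out", "arguments": {"offset": [[-0.0036,-0.0012,0],[-0.0036,-0.0012,0.004],[-0.0036,-0.0012,0.008],[-0.0036,-0.0012,0.012],[-0.0036,-0.0012,0.016],[-0.0036,-0.0012,0.018],[-0.0036,-0.0012,0.018]], "turn": [[0,0,0],[0,0,0],[0,0,0],[0,0,0],[0,0,0],[0,0,0],[0,0,0]]}}

```text
clock: 12.05
tcp_pos: [0.5958, 0.021, 0.0758]
orientation: [-2.357, -2.076, -0.001]
contact_force: [-0.1, 1.4, -1.5]
grip_width: 0.0167
```

>>> {"name": "carry_out", "arguments": {"offset": [[0,0,0.002],[0,0,0.004],[0,0,0.006],[0,0,0.008],[0,0,0.008]], "turn": [[0,0,0],[0,0,0],[0,0,0],[0,0,0],[0,0,0]]}}

```text
clock: 12.55
tcp_pos: [0.596, 0.0216, 0.0718]
orientation: [-2.357, -2.077, -0.002]
contact_force: [1.5, 5.4, 0.4]
grip_width: 0.0168
```

>>> {"name": "carry_out", "arguments": {"offset": [[0.002,0.0005,0.001],[0.002,0.0005,0.003],[0.002,0.0005,0.005],[0.002,0.0005,0.007],[0.002,0.0005,0.009],[0.002,0.0005,0.011],[0.002,0.0005,0.011]], "turn": [[0,0,0],[0,0,0],[0,0,0],[0,0,0],[0,0,0],[0,0,0],[0,0,0]]}}

```text
clock: 13.25
tcp_pos: [0.5961, 0.0218, 0.0671]
orientation: [-2.358, -2.076, -0.001]
contact_force: [-1.4, 4.1, 8.7]
grip_width: 0.0165
```

>>> {"name": "carry_out", "arguments": {"offset": [[0.002,0,0.002],[0.002,0,0.004],[0.002,0,0.006],[0.002,0,0.008],[0.002,0,0.008]], "turn": [[0,0,0],[0,0,0],[0,0,0],[0,0,0],[0,0,0]]}}

```text
clock: 13.75
tcp_pos: [0.5962, 0.0218, 0.066]
orientation: [2.358, 2.075, 0.0]
contact_force: [-12.1, 2.6, 36.4]
grip_width: 0.0166
```

>>> {"name": "carry_out", "arguments": {"offset": [[0,0,-0.002],[0,0,-0.002],[0,0,-0.002],[0,0,-0.002],[0,0,-0.002]], "turn": [[0,0,0],[0,0,0],[0,0,0],[0,0,0],[0,0,0]]}}

```text
clock: 14.25
tcp_pos: [0.5962, 0.0218, 0.066]
orientation: [2.358, 2.075, 0.0]
contact_force: [-7.3, 2.4, 26.4]
grip_width: 0.0168
```

```bash
python3 - <<'E'
from h import *
o=r.get_obs();print(o['clock'],o['tcp_pos'],o['contact_force'],o['grip_width'])
f=grab('wrist');s=grab('side')
a=cv2.resize(f['pixels'][20:300,100:420],(640,560),interpolation=cv2.INTER_CUBIC)[:,:,::-1]
cv2.imwrite('pics/w9.png',a)
E
```

```text
14.25 [0.5961781  0.02184465 0.06598769] [-7.28154407  2.43247656 26.40986401] 0.016824845199031577
```

View pics/w9.png

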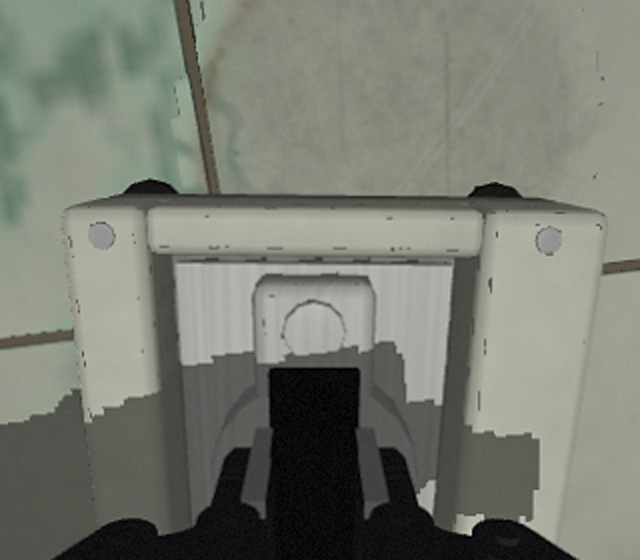

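The cap sits flush and parallel in the well: the ear at (315,320) is centred, with no gap shadow. Easing the push by 10 N did not move it, so it is at the stop. Handing in.

```bash
python3 -c "
from bench import r
print(r.hand_in()); o=r.get_obs(); print(o['tcp_pos'],o['contact_force'],o['grip_width'])"
```

```text
the job is handed in; nothing more can be done
None
the job is handed in; nothing more can be done
```

I handed the job in at about 14.3 s, with the cap still gripped and pressed down on the seat; no verdict was reported.

- **Pedal and shutter:** I pressed the pedal to its stop, and the wrist picture then showed the shutter open with the pin and port visible. The push there peaked at 41 N on the closed fingertips. That is just over the 40 N limit for the arm and gripper body; I took it that fingertips don't count.
- **Cap:** I gripped the white cap by its fin, not the green look-alike, at 80 N. I turned it to the reader's angle and lowered it over the pin. No upward push showed at the pin's top, only about 5 N sideways, which I eased with a small shift.
- **Last checks:** The cap went down about 5 mm past the expected seat contact height. The force was 8.7 N at about 4 mm and rose to 36 N at the stop. Easing to 26 N did not change the height. The last picture shows the cap flush, centred and parallel in the well.
- **What disagreed:** The ear's visible front edge measured about 3–4 mm short of the stated size, which I put down to rounding. The button and fin fitted within about 1 mm. The wrist force also showed 7–12 N sideways in x under load, which I did not explain.
- **Bystanders:** I kept clear of the stopwatch, jar and beaker, but did not check them in a final picture.

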